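# Lock a stake arm on its stud with a linchpin

## Task

The silversmith's stake arm sits over a square stud and its linchpin has only been started in the stud's cross hole. Push the linchpin fully home until its shoulder meets the stud, and only then swing its sprung ring over so that it snaps down round the stud and past the point of the pin. Leave the saw, the hammer and the gauge disc where they lie.

Things in the scene. Friction and masses are not known exactly. Their poses are not given: they have to be found in the camera images.
- holder: Fixed stake holder. Origin on the bench under the stud's centre, z up. Green base plate 120 (x) by 90 by 12 mm; arm eye 56 mm across, top 38 mm high; arm 32 mm wide along +x to x = 160 mm, carrying a mushroom stake 54 mm across at x = 150, top 95 mm high. A square steel stud, 26 by 26 mm, rises through the eye to 91 mm; the linchpin crosses it, going in from the -y side towards +y.
- hole_mouth (a point): Centre of the cross hole's mouth on the stud's -y face (13 mm from the stud's centre, 78 mm above the bench); axes as holder. Square hole 11.5 mm wide, 26 mm long along y, open at both ends. A guide ledge 20 mm wide, top 66 mm high, juts 34 mm from this face under the pin's head.
- linchpin: Loose steel linchpin, about 0.2 kg, lying level in the hole and on the ledge. Origin on its axis at the shoulder that meets the stud (at hole_mouth when home); +y towards the point, z up. Shank 10 mm square, point at y = +38 mm. Head block 22 by 22 mm to y = -14, then a stem. Shoulder starts 14 to 22 mm short of the stud; it slides with light friction, under 4 N.
- push_button (a point): Centre of the flat end of the linchpin's head, at y = -34 mm of the pin: a round button 22 mm across and 6 mm thick on a stem of 14 mm. Push here towards the pin's +y.
- ring (a joint): Angle (rad) of the sprung ring, hinged on the head about the pin's x through its axis at y = -6 mm. 0 (start, stop): open, upright over the head, leaning 0.19 back from the stud. 1.9 (stop): snapped shut, 0.14 below level, round the stud, bar beyond and below the point. An over-centre spring drives it to the nearer stop, changing over at 0.7; push under 4 N. Pin not home: the bar may land on the stud.
- ring_bar (a point): Middle of the ring's far bar, 53 mm from the ring's hinge. The ring is round, of 6 mm steel wire, 58 mm mean diameter, 52 mm clear inside. When open the bar is about 52 mm above the pin's axis; it swings up and over towards the pin's +y and down. Its snap may kick the pin back about 3 mm, which does no harm.
- saw: Loose jeweller's saw frame lying flat, 95 by 180 mm with a wooden handle 100 mm long along -y; bystander. Origin under the frame's middle.
- hammer: Loose hammer 230 mm long, lying along its x, wooden handle to -x; bystander. Origin under its middle.
- gauge: Loose flat steel gauge disc, 84 mm diameter, 28 mm hole, 4 mm thick; bystander. Origin at the centre of its underside.
Things that resemble listed ones, but are neither listed nor needed, are in the scene too. Of the things shaped like the linchpin, the steel one is meant.

How it is judged:
By the outcome, as a careful person would: the job done as asked, in the order asked, and still so for the second after the job is handed in, with the robot touching nothing.
It also fails if it takes over 35 s, if anything falls off the work surface, if the arm or the gripper's body presses on something with over 40 N, if the wrist force passes 120 N, or if a joint passes its speed limit or range.

## Robot

A 7-joint arm with a two-finger parallel gripper is mounted at the origin on the work surface. World frame = base frame: x ahead of the robot, y to its left, z up, the work surface at z = 0. Lengths are in mm, angles in rad, forces in N, time in s.
With the tool pointing down it reaches from about 400 to 875 mm from the base axis. Payload 4.4 kg.
Tool frame: the origin (TCP) lies midway between the tips of the shut fingers; the grasp point (between the pads) lies 19 mm behind it (ctrl.pinch_z is the distance from the TCP to the grasp point, in mm); z points along the fingers, y is the line along which they close (so a half turn about z gives the same grasp; the last joint's range is limited). The gripper opens to 85 mm and grips with 20 to 120 N. Pads are 22 mm wide; open, the fingers measure 114 mm over their backs; the gripper's body (76 mm by 85 mm) begins 54 mm behind the grasp point. The pads swing forward as they close: fully open they stand 13 mm farther back than shut.
Start: joints at [-1.356, 0.628, 0.038, 1.517, -0.027, 0.996, -0.02], TCP at [180.106, 624.563, 231.313] pointing down, gripper open.
Joint ranges: [-3.06, 3.06], [-0.37, 2.12], [-1.25, 1.32], [0.18, 2.47], [-1.1, 4.24], [0.23, 1.98], [-2.94, 2.94]. Speed limits (rad/s): [2.57, 2.57, 3.14, 3.14, 3.14, 3.14, 3.14].

## Interface

Orientations are given as [roll, pitch, yaw] about the fixed x, y, z axes, in that order (R = Rz(yaw) Ry(pitch) Rx(roll)).
In Python, from cell import read_state, cams, order, ctrl gives the robot as it stands.
- The arm moves only by the tool move_arm, never from a script. Its argument "targets" is text: rows parted by semicolons, each of 7 numbers parted by spaces: the gripper's target within -1 to 1 (fully open at 1, half-way at 0, shut at -1), then the shift along the tool's x, y, z in cm, then the turn, a rotation vector about the tool's x, y, z in degrees. A call has 1 to 5 rows; each row shifts and turns the commanded pose from where the row before left it, along the tool's axes as they then stand; what a row does not reach is not made up. A row lasts 1/12 s, in which the tool goes at most 41.7 mm and 7.16 degrees, less where a joint would pass 70% of its speed; a pose out of reach is approached as far as the arm can. A call with a gripper value outside its range is refused whole. The fingers move at their own pace and stop on an object; the grip force is fixed at half the most. Time passes only in rows, so rows that do not move let the fingers close. It gives the time, the measured TCP pose, the force, the opening and the grip force at its end, in the units of the state.
- read_state(): the state, without advancing time (a new reading comes with each control period).
- cams.get_image(name): name is "side" or "top" or "wrist"; returns a dict with "color" (400x640x3 uint8, red, green, blue), "fovy" (degrees; the focal length in pixels is half the picture's height over the tangent of half this angle, whatever the lens; pixels are square), "cx", "cy" (the principal point, pixels), "rvec" (rotation vector, rad) and "tvec" (3), from world to camera coordinates, as OpenCV has them. Camera axes: x right, y down, z forward; pixel columns grow to the right and rows downward; lengths in mm; the calibration is good to about 2 mm. A picture is of the moment at which its call begins. There is no depth.
- order.finish_job(): hands the job in; it is judged then, once.
The state is a dict: "clock": time; "qpos": joint angles; "qd": joint speeds; "tau": joint torques, N m; "eef_pos": TCP position; "tool_rot": TCP orientation; "force": force on the tool from outside, world axes, zero at the start; "torque": the same for the moment, N m; "width": finger opening in mm; "gripper_force": force on a finger pad.
Only numpy, scipy, OpenCV 4.12 (cv2) and the standard library are available. Lean on these libraries where they do the work, as an engineer would, in place of code of your own. Each camera call takes 0.05 s, during which the arm holds its last target. There are 200 camera calls.

## Working session

There is one attempt and no reset: what is moved stays moved. The work goes in short steps, Python scripts to look and compute and a tool call to move; the robot and the scene stay as the last step left them, time stands still between calls to the robot, and variables do not carry over. Pictures are saved under pics/ and viewed, at most 10 in all, crops included, and the job is handed in when it is done.

Besides the shell and the picture viewer there is one more tool, called after ">>>" as name(argument=value, ...) on one line, values as JSON. move_arm: Moves the arm, as the interface text tells. Its arguments: {"type":"object","properties":{"targets":{"type":"string"}},"required":["targets"]}

```bash
mkdir -p pics; cat > h.py <<'E'
import numpy as np, cv2
from cell import read_state, cams, order, ctrl
def grab(n,f):
    d=cams.get_image(n); cv2.imwrite('pics/'+f+'.png',d['color'][:,:,::-1]); 
    np.savez('pics/'+f+'.npz',**{k:np.array(v) for k,v in d.items()}); return d
def load(f): return np.load('pics/'+f+'.npz')
def K(d):
    fo=200/np.tan(np.radians(float(d['fovy']))/2); return np.array([[fo,0,float(d['cx'])],[0,fo,float(d['cy'])],[0,0,1]])
def proj(d,P): 
    return cv2.projectPoints(np.array(P,float).reshape(-1,1,3),d['rvec'].astype(float),d['tvec'].astype(float),K(d),None)[0].reshape(-1,2)
def ray(d,uv):
    R=cv2.Rodrigues(d['rvec'].astype(float))[0]; c=-R.T@d['tvec'].reshape(3)
    return c,R.T@np.linalg.inv(K(d))@np.array([*uv,1.])
def atz(d,uv,z):
    c,r=ray(d,uv); return c+r*(z-c[2])/r[2]
def crop(f,x0,y0,x1,y1,s,out):
    im=cv2.imread('pics/'+f+'.png')[y0:y1,x0:x1]; cv2.imwrite('pics/'+out+'.png',cv2.resize(im,None,fx=s,fy=s,interpolation=cv2.INTER_CUBIC))
E
python3 - <<'E'
from h import *
a=grab('top','top0');b=grab('side','side0')
im=np.vstack([a['color'],b['color']])[:,:,::-1]
cv2.imwrite('pics/both.png',cv2.resize(im,(480,600)))
for d in (a,b): print(ray(d,(320,200)),d['fovy'])
print(read_state())
E
```

```text
(array([ 434.81251445,   84.43795371, 1184.41061651]), array([ 0.10332633,  0.00324094, -0.99465138])) 46.213569016875624
(array([ 497.91236768, -625.55169689,  711.92485982]), array([ 0.0877605 ,  0.722975  , -0.68538472])) 42.32046012756642
{'clock': 0.1, 'qpos': array([-1.355824  ,  0.62925035,  0.03844631,  1.51829104, -0.02696558,
        0.99628811, -0.02000545]), 'qd': array([ 0.00038076, -0.00103772,  0.00105487, -0.00158883,  0.00180346,
       -0.00012685,  0.00118739]), 'tau': array([ 2.15457061e-03, -5.64532006e+01,  1.23022892e+00, -1.93969309e+01,
        1.12469608e-02,  5.51918245e-03, -4.04276676e-06]), 'eef_pos': array([179.93775343, 624.00613181, 230.47583799]), 'tool_rot': array([-3.13987445e+00,  4.74068275e-05,  2.86083187e+00]), 'force': array([ 0.31471146, -0.64037508,  0.03038777]), 'torque': array([-0.00153652,  0.02728684,  0.02001352]), 'gripper_force': 0.0, 'width': 85.4986419503989}
```

View pics/top0.png

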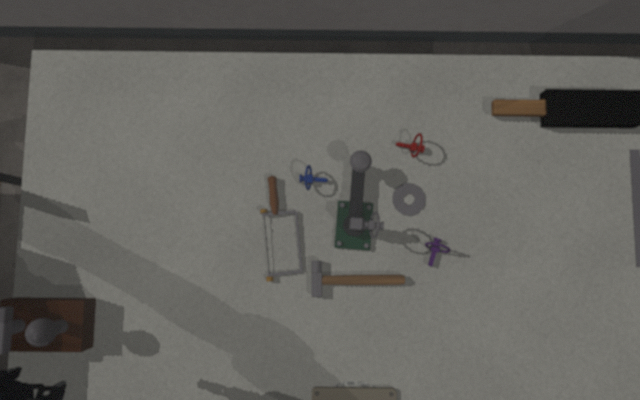

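View pics/side0.png

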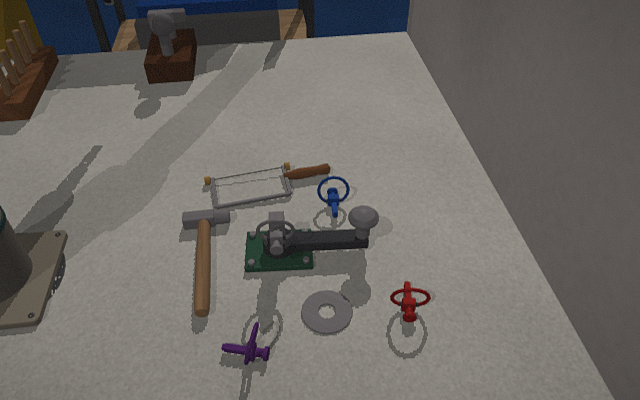

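The top view shows the holder at about (355,224), its arm pointing up the image (+x world), and the steel pin's head at about (373,226). The candidates are blue (312,180), red (412,146), purple (437,248) and the steel pin in the stud. The steel one fits, because it is the only one in the hole. I'll confirm that in an enlarged crop.

```bash
python3 - <<'E'
from h import *
crop('top0',325,140,405,260,5,'ct'); crop('side0',235,190,335,280,6,'cs')
a=cv2.imread('pics/ct.png');b=cv2.imread('pics/cs.png');b=cv2.resize(b,(400,360))
o=np.zeros((600,800,3),np.uint8);o[:,:400]=a;o[:360,400:]=b;cv2.imwrite('pics/c1.png',o)
E
```

```text
(no output)
```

View pics/c1.png

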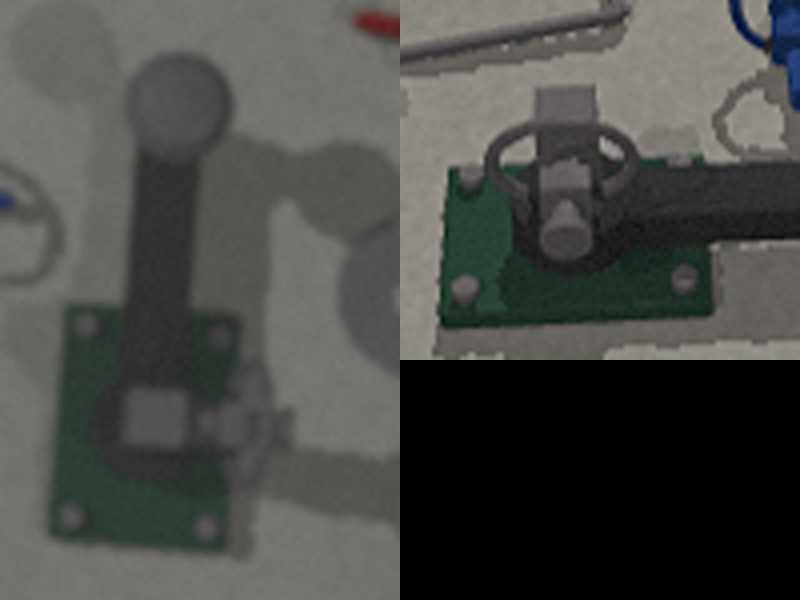

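```bash
python3 - <<'E'
from h import *
t=load('top0');s=load('side0')
T=lambda x,y:(325+x/5-.4,140+y/5-.4); S=lambda x,y:(235+(x-400)/4-.4,190+y/4-.4)
c=atz(t,T(154,418),91); m=atz(t,T(179,107),95)
print('stud',c,'side',atz(s,S(566,106),91),'mush',m,'yaw',np.arctan2(*(m-c)[1::-1]))
P=np.array([atz(t,T(*p),12) for p in [(67,303),(242,316),(228,550),(50,537)]]);print('plate',P.mean(0)); 
print([np.arctan2(*(P[0]-P[3])[1::-1]),np.arctan2(*(P[1]-P[2])[1::-1])])
print('button', atz(t,T(291,428),78),atz(s,S(567,234),78))
print('ring top-down sides',atz(t,T(252,362),105),atz(t,T(247,490),105))
E
```

```text
stud [494.95576836   4.73071021  91.        ] side [ 4.98421360e+02 -7.53940368e-02  9.10000000e+01] mush [641.53111545  -6.10318102  95.        ] yaw -0.07377929936447424
plate [495.30161788   2.5711829   12.        ]
[np.float64(-0.0638581637029999), np.float64(-0.058745782961152265)]
button [491.7156439  -60.92543865  78.        ] [494.01439716 -60.68790419  78.        ]
ring top-down sides [520.60009855 -39.40359915 105.        ] [461.60631931 -37.12179909 105.        ]
```

The crop confirms it: the steel pin is in the stud, with its ring upright and its button at side crop (567,234). The stud is at about (496.5, 2.5) with yaw about -0.065, and the button is at about (492,-61,78). I'll start moving now.

>>> move_arm(targets="-1 0 0 0 0 0 -6.15; -1 0 0 0 0 0 -6.15; -1 -2.4 -2.4 0 0 0 0; -1 -2.4 -2.4 0 0 0 0; -1 -2.4 -2.4 0 0 0 0")

```text
clock: 0.52
eef_pos: [247.3, 546.8, 230.6]
tool_rot: [-3.141, -0.0, 3.077]
force: [1.2, 0.7, 0.3]
width: 26.0
gripper_force: 0.0
```

>>> move_arm(targets="-1 -2.4 -2.4 0 0 0 0; -1 -2.4 -2.4 0 0 0 0; -1 -2.4 -2.4 0 0 0 0; -1 -2.4 -2.4 0 0 0 0; -1 -2.4 -2.4 0 0 0 0")

```text
clock: 0.93
eef_pos: [359.7, 418.7, 231.0]
tool_rot: [-3.141, -0.0, 3.076]
force: [1.0, -0.0, -0.4]
width: -0.1
gripper_force: 0.0
```

>>> move_arm(targets="-1 -2.4 -2.4 0 0 0 0; -1 -2.4 -2.4 0 0 0 0; -1 -2.4 -2.4 0 0 0 0; -1 -2.4 -2.4 0 0 0 0; -1 0 -3.5 0 0 0 0")

```text
clock: 1.35
eef_pos: [451.0, 282.7, 231.2]
tool_rot: [3.139, 0.005, 3.073]
force: [1.3, -0.6, 1.3]
width: -0.2
gripper_force: 0.0
```

>>> move_arm(targets="-1 -0.5 -3.5 0 0 0 0; -1 -0.5 -3.5 0 0 0 0; -1 -0.5 -3.5 0 0 0 0; -1 -0.5 -3.5 0 0 0 0; -1 -0.5 -3.5 0 0 0 0")

```text
clock: 1.77
eef_pos: [459.1, 105.2, 231.1]
tool_rot: [-3.141, -0.0, 3.076]
force: [1.1, -0.0, -0.3]
width: -0.4
gripper_force: 0.0
```

>>> move_arm(targets="-1 -0.5 -3.5 0 0 0 0; -1 -0.5 -3.5 0 0 0 0; -1 -0.5 -3.5 0 0 0 0; -1 -0.5 -3.5 0 0 0 0; -1 -0.5 -3.5 0 0 0 0")

```text
clock: 2.18
eef_pos: [472.5, -71.0, 231.2]
tool_rot: [3.142, -0.0, 3.076]
force: [0.6, -0.2, 0.3]
width: -0.0
gripper_force: 0.0
```

>>> move_arm(targets="-1 0 -2 0 0 0 0; -1 0 0 0 -6 0 0; -1 0 0 0 -6 0 0; -1 0 0 0 -6 0 0; -1 0 0 0 0 0 0")

```text
clock: 2.6
eef_pos: [470.6, -96.1, 229.9]
tool_rot: [2.826, -0.002, 3.063]
force: [-0.9, -1.2, -0.4]
width: -0.1
gripper_force: 0.0
```

>>> move_arm(targets="-1 0 -1.5 0 -6 0 0; -1 0 -1.5 0 -6 0 0; -1 0 -1.5 0 -6 0 0; -1 0 0 0 0 0 0; -1 0 0 0 0 0 0")

```text
clock: 3.02
eef_pos: [467.7, -132.3, 210.6]
tool_rot: [2.513, -0.005, 3.071]
force: [0.7, 0.7, 0.6]
width: 0.3
gripper_force: 0.0
```

```bash
cat >> h.py <<'E'
from scipy.spatial.transform import Rotation as Ro
def todo(target):
    s=read_state(); R=Ro.from_euler('xyz',s['tool_rot']).as_matrix()
    print(s['eef_pos'].round(1),s['tool_rot'].round(3),s['force'].round(1),'tool cm',(R.T@(np.array(target)-s['eef_pos'])/10).round(2)); return R
E
python3 - <<'E'
from h import *
print(todo([489,-105,70]).round(3))
w=grab('wrist','w0')
print(proj(w,[[492.3,-61.4,78],[496,2,91]]))
E
```

```text
[ 467.7 -132.3  210.6] [ 2.513 -0.005  3.071] [0.7 0.7 0.6] tool cm [-2.01 -5.93 13.05]
[[-0.997  0.06   0.037]
 [ 0.071  0.807  0.587]
 [ 0.005  0.588 -0.809]]
[[301.35342184 206.81924329]
 [355.44626542 198.85029823]]
```

View pics/w0.png

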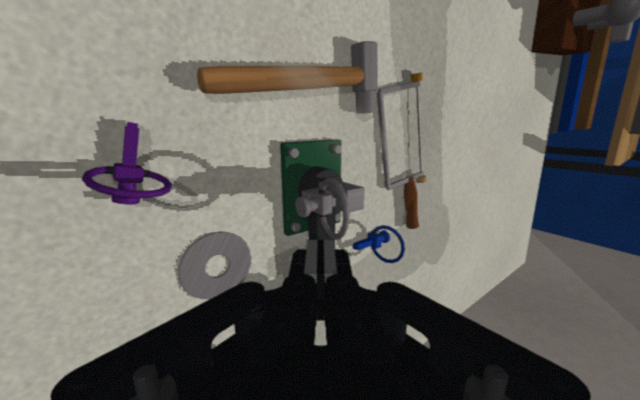

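```bash
python3 - <<'E'
from h import *
t=load('top0');s=load('side0')
for z in (12,40): print(atz(t,(437,248),z),atz(s,(250,347),z))
crop('side0',210,300,290,375,8,'pp')
E
```

```text
[ 439.94517952 -204.48243996   12.        ] [ 440.82491718 -195.6383974    12.        ]
[ 439.82259907 -197.58232245   40.        ] [ 443.10866035 -212.83677551   40.        ]
```

View pics/pp.png

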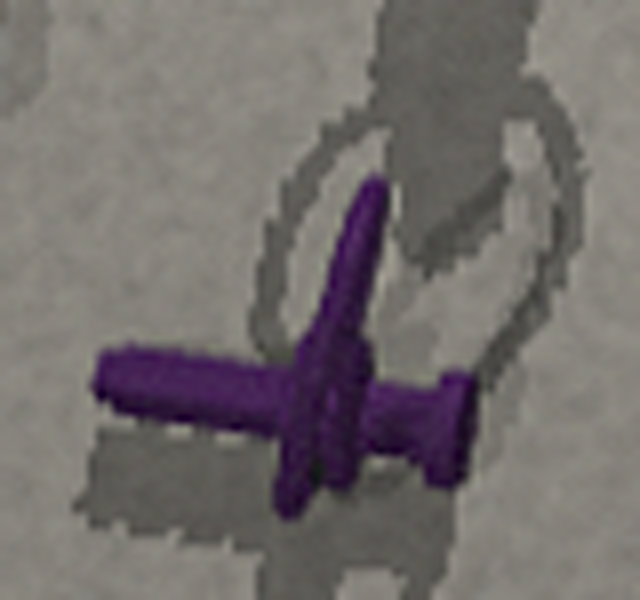

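The wrist view confirms the button at (302,206) and the stud at (355,197). The purple decoy, with its head near (440,-200), is clear of the tool. I'll approach behind the button.

>>> move_arm(targets="-1 -0.43 -1.01 2.71 0 0 0; -1 -0.43 -1.01 2.71 0 0 0; -1 -0.43 -1.01 2.71 0 0 0; -1 -0.43 -1.01 2.71 0 0 0; -1 -0.43 -1.01 2.71 0 0 0")

```text
clock: 3.48
eef_pos: [493.7, -90.3, 73.9]
tool_rot: [2.515, 0.002, 3.08]
force: [-0.4, -0.2, 0.7]
width: -0.3
gripper_force: 0.0
```

>>> move_arm(targets="-1 0 0 0 0 0 0; -1 0 0 0 0 0 0")

```text
clock: 3.65
eef_pos: [492.6, -90.3, 74.3]
tool_rot: [2.512, -0.001, 3.08]
force: [-0.2, 0.3, 0.7]
width: 0.2
gripper_force: 0.0
```

```bash
python3 - <<'E'
from h import *
todo([491,-75,71])
s=grab('side','s1'); crop('s1',225,180,345,290,5,'s1c')
E
```

```text
[492.6 -90.3  74.3] [ 2.512e+00 -1.000e-03  3.080e+00] [-0.2  0.3  0.7] tool cm [0.25 1.03 1.16]
```

View pics/s1c.png

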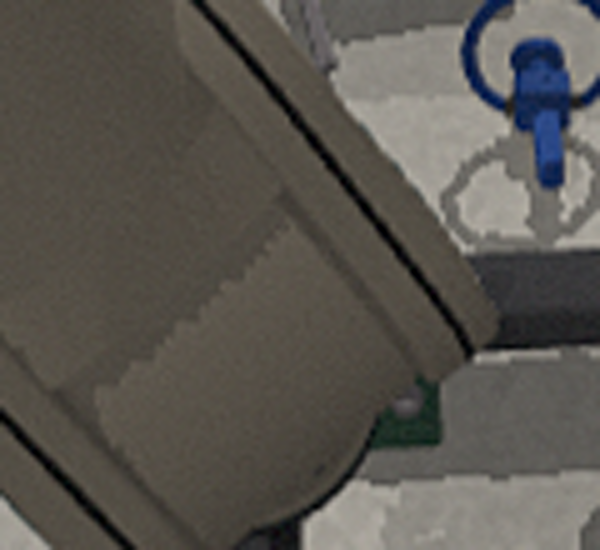

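The arm blocks the side view, so I'll push in small steps and go by the force reading.

>>> move_arm(targets="-1 0 0.28 0.45 0 0 0; -1 0 0.4 0.29 0 0 0; -1 0 0.4 0.29 0 0 0; -1 0 0 0 0 0 0")

```text
clock: 4.03
eef_pos: [494.0, -76.7, 73.0]
tool_rot: [2.513, 0.001, 3.077]
force: [-0.4, -0.8, -0.3]
width: -0.0
gripper_force: 0.0
```

>>> move_arm(targets="-1 0 0.32 0.23 0 0 0; -1 0 0.32 0.23 0 0 0; -1 0 0 0 0 0 0")

```text
clock: 4.28
eef_pos: [494.3, -69.2, 72.2]
tool_rot: [2.512, -0.0, 3.076]
force: [-0.2, 0.8, 0.9]
width: 0.3
gripper_force: 0.0
```

>>> move_arm(targets="-1 0 0.32 0.23 0 0 0; -1 0 0 0 0 0 0")

```text
clock: 4.45
eef_pos: [494.7, -65.9, 71.8]
tool_rot: [2.513, 0.0, 3.076]
force: [-0.0, -0.4, -0.3]
width: -0.1
gripper_force: 0.1
```

>>> move_arm(targets="-1 0 0.32 0.23 0 0 0; -1 0 0.32 0.23 0 0 0; -1 0 0 0 0 0 0")

```text
clock: 4.7
eef_pos: [495.0, -57.3, 72.0]
tool_rot: [2.512, -0.0, 3.076]
force: [0.5, -0.5, -0.0]
width: -0.1
gripper_force: 0.1
```

```bash
python3 - <<'E'
from h import *
todo([491,-75,71])
grab('top','t2'); crop('t2',325,180,425,270,4,'a');w=grab('wrist','w2'); crop('w2',250,100,400,300,3,'b')
a=cv2.imread('pics/a.png');b=cv2.imread('pics/b.png')
o=np.zeros((600,800,3),np.uint8);o[:360,:400]=a;o[:,400:]=b[:,:400];cv2.imwrite('pics/c2.png',o)
E
```

```text
[495.  -57.3  72. ] [ 2.512 -0.     3.076] [ 0.5 -0.5 -0. ] tool cm [ 0.28 -1.51 -0.97]
```

View pics/c2.png

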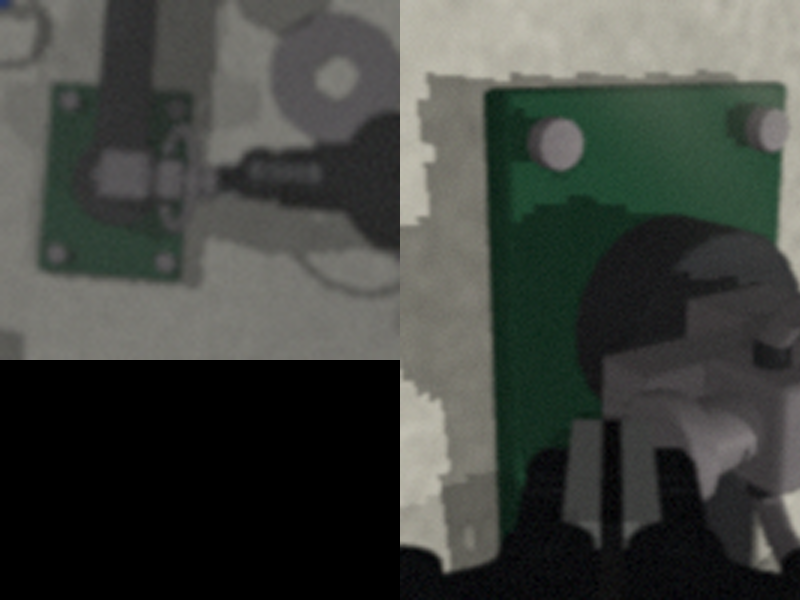

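The top crop shows the pads at the button, with the head block (left edge about x=157) close to the stud (right edge about x=152). A small gap remains, so I'll keep pushing.

>>> move_arm(targets="-1 0 0.24 0.17 0 0 0; -1 0 0 0 0 0 0")

```text
clock: 4.97
eef_pos: [495.3, -55.0, 72.0]
tool_rot: [2.513, -0.0, 3.076]
force: [1.0, -0.7, -0.4]
width: 0.2
gripper_force: 0.2
```

>>> move_arm(targets="-1 0 0.24 0.17 0 0 0; -1 0 0 0 0 0 0")

```text
clock: 5.13
eef_pos: [495.6, -52.1, 72.0]
tool_rot: [2.513, 0.0, 3.076]
force: [-0.1, -1.1, 0.8]
width: 0.1
gripper_force: 0.4
```

>>> move_arm(targets="-1 0 0.16 0.12 0 0 0; -1 0 0 0 0 0 0")

```text
clock: 5.3
eef_pos: [495.7, -50.7, 71.9]
tool_rot: [2.514, 0.0, 3.075]
force: [-0.3, -1.5, 1.5]
width: 0.3
gripper_force: 0.8
```

>>> move_arm(targets="-1 0 0.16 0.12 0 0 0; -1 0 0 0 0 0 0")

```text
clock: 5.47
eef_pos: [496.0, -50.6, 71.7]
tool_rot: [2.516, 0.001, 3.074]
force: [-1.9, -5.5, 4.5]
width: 0.0
gripper_force: 3.2
```

>>> move_arm(targets="-1 0 0.16 0.12 0 0 0; -1 0 0 0 0 0 0")

```text
clock: 5.63
eef_pos: [496.2, -50.4, 71.4]
tool_rot: [2.519, 0.002, 3.072]
force: [-2.7, -11.3, 6.8]
width: 0.1
gripper_force: 5.5
```

>>> move_arm(targets="-1 0 0.16 0.12 0 0 0; -1 0 0 0 0 0 0; -1 0 0 0 0 0 0")

```text
clock: 5.88
eef_pos: [496.5, -50.4, 71.2]
tool_rot: [2.521, 0.002, 3.07]
force: [-4.4, -14.9, 10.4]
width: -0.1
gripper_force: 7.7
```

```bash
python3 - <<'E'
from h import *
todo([491,-75,71])
grab('top','t3'); crop('t3',335,190,395,250,10,'a')
E
```

```text
[496.5 -50.4  71.2] [2.521e+00 2.000e-03 3.070e+00] [ -4.4 -14.9  10.4] tool cm [ 0.38 -2.04 -1.44]
```

View pics/a.png

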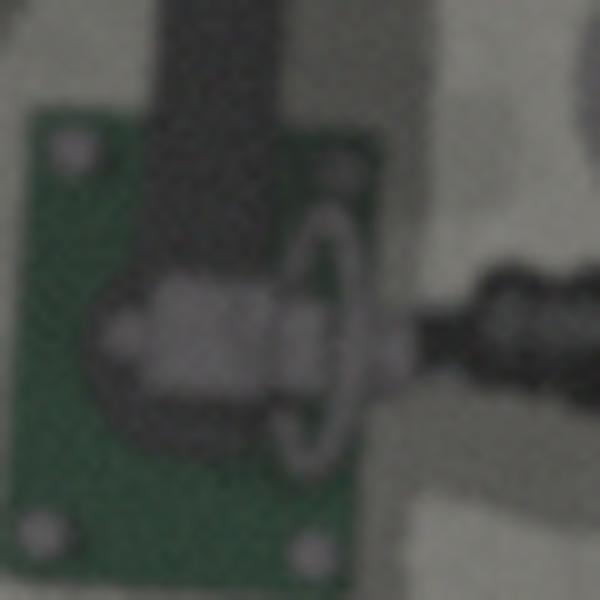

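The pin is home: the head's left edge (x about 275) meets the stud, the point shows beyond it at (120,335), and travel stopped as the force rose. Next I'll back off, rise, and turn the tool vertical behind the ring.

>>> move_arm(targets="-1 0 -1 -0.73 0 0 0; -1 0 -2 -1.46 0 0 0; -1 0 1.2 -1.6 0 0 0; -1 0 1.2 -1.6 0 0 0; -1 0 1.2 -1.6 0 0 0")

```text
clock: 6.35
eef_pos: [493.1, -80.4, 132.4]
tool_rot: [2.511, -0.002, 3.075]
force: [0.9, -0.2, 0.8]
width: -0.0
gripper_force: 0.0
```

>>> move_arm(targets="-1 0 0 0 6 0 0; -1 0 0 0 6 0 0; -1 0 0 0 6 0 0; -1 0 0 0 6 0 0; -1 0 0 0 6 0 0")

```text
clock: 6.77
eef_pos: [493.8, -80.5, 132.7]
tool_rot: [3.04, 0.001, 3.075]
force: [-0.1, 0.7, -0.4]
width: 0.0
gripper_force: 0.0
```

>>> move_arm(targets="-1 0 0 0 6 0 0; -1 0 0 0 0 0 0; -1 0 0 0 0 0 0")

```text
clock: 7.02
eef_pos: [493.8, -75.3, 131.7]
tool_rot: [3.14, -0.001, 3.086]
force: [0.5, -0.6, -0.6]
width: -0.1
gripper_force: 0.0
```

```bash
python3 - <<'E'
from h import *
todo([494,-60,112])
grab('top','t4'); crop('t4',335,190,415,250,10,'a4')
E
```

```text
[493.8 -75.3 131.7] [ 3.140e+00 -1.000e-03  3.086e+00] [ 0.5 -0.6 -0.6] tool cm [0.07 1.53 1.98]
```

View pics/a4.png

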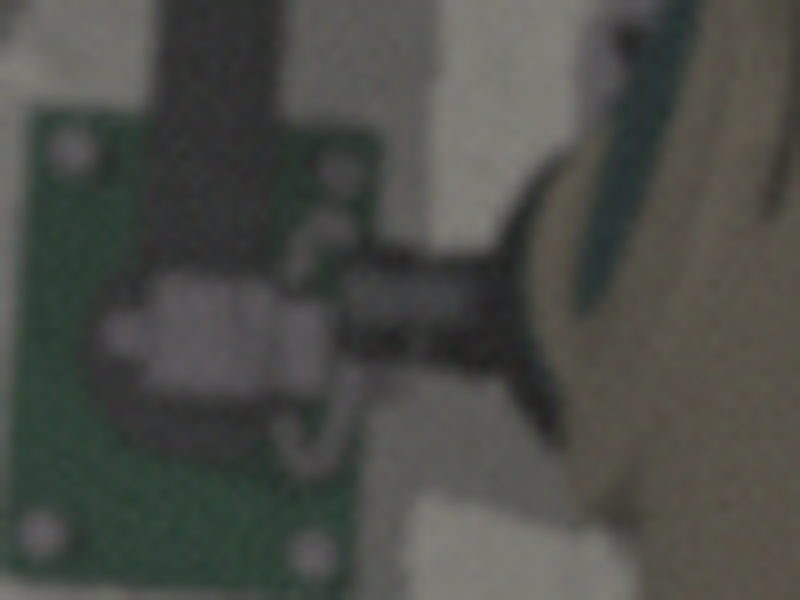

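The pin is still home, with the point at (120,335) and the head against the stud. I'll lower to z about 115 and push the ring bar in +y.

>>> move_arm(targets="-1 0 0.6 0.85 0 0 0; -1 0 0.6 0.85 0 0 0; -1 0 0.5 0 0 0 0; -1 0 0.5 0 0 0 0; -1 0 0.5 0 0 0 0")

```text
clock: 7.48
eef_pos: [495.1, -54.3, 114.5]
tool_rot: [3.141, -0.001, 3.073]
force: [0.1, -0.9, -0.0]
width: -0.0
gripper_force: 0.0
```

>>> move_arm(targets="-1 0 0.6 0 0 0 0; -1 0 0.6 0 0 0 0; -1 0 0.6 0 0 0 0")

```text
clock: 7.73
eef_pos: [497.0, -36.3, 115.3]
tool_rot: [-3.141, 0.001, 3.075]
force: [-0.7, -2.6, 1.1]
width: 0.2
gripper_force: 1.4
```

>>> move_arm(targets="-1 0 0.6 0 0 0 0; -1 0 0.6 0 0 0 0; -1 0 0 0 0 0 0")

```text
clock: 7.98
eef_pos: [497.4, -22.0, 114.8]
tool_rot: [3.141, -0.0, 3.077]
force: [0.2, -1.8, -0.4]
width: 0.4
gripper_force: 0.4
```

>>> move_arm(targets="-1 0 0.6 0 0 0 0; -1 0 0.6 0 0 0 0; -1 0 0 0 0 0 0")

```text
clock: 8.23
eef_pos: [498.2, -10.0, 114.8]
tool_rot: [3.14, -0.0, 3.077]
force: [0.1, -1.2, -0.5]
width: -0.3
gripper_force: 0.0
```

>>> move_arm(targets="-1 0 0.6 0 0 0 0; -1 0 0.6 0 0 0 0; -1 0 0 0 0 0 0")

```text
clock: 8.48
eef_pos: [499.1, 2.0, 114.9]
tool_rot: [3.14, -0.0, 3.077]
force: [-0.7, -0.5, 0.9]
width: 0.2
gripper_force: 0.0
```

```bash
python3 - <<'E'
from h import *
todo([494,-60,180])
t=grab('top','t5'); crop('t5',325,190,385,250,7,'a')
s=grab('side','s5'); crop('s5',235,180,305,265,7,'b')
a=cv2.imread('pics/a.png');b=cv2.resize(cv2.imread('pics/b.png'),(380,461))
o=np.zeros((470,800,3),np.uint8);o[:420,:420]=a;o[:461,420:]=b;cv2.imwrite('pics/c5.png',o)
E
```

```text
[499.1   2.  114.9] [ 3.14  -0.     3.077] [-0.7 -0.5  0.9] tool cm [ 0.12 -6.22 -6.52]
```

View pics/c5.png

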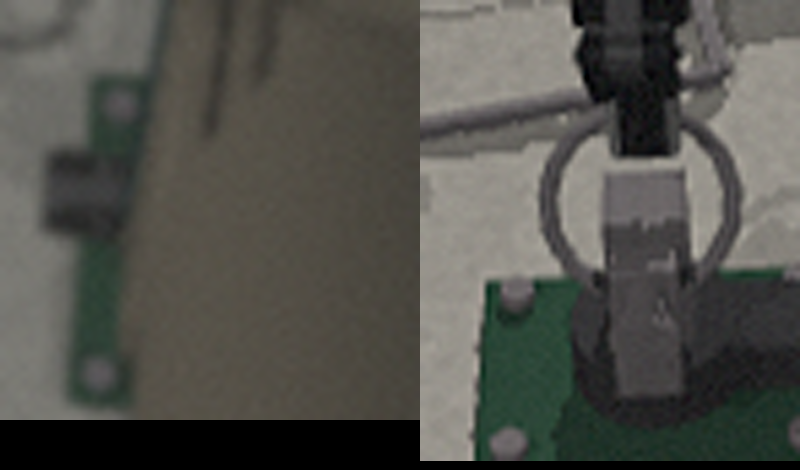

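The side crop shows the ring round the stud on the far side of the finger, not yet dropped. I've used all 10 views, so from here I'll work with numbers only. First, an estimate of the ring angle.

```bash
cat >> h.py <<'E'
O=np.array([496.5,2.5,0]); Y=np.array([.065,.998,0]);X=np.array([.998,-.065,0]);Z=np.array([0,0,1.])
def ringpts(q,k=0,n=72):
    h=O-Y*(19+k)+Z*78; d=Y*np.sin(q-.19)+Z*np.cos(q-.19); t=np.linspace(0,2*np.pi,n,endpoint=False)
    return np.array([h+24*d+29*(np.cos(a)*d+np.sin(a)*X) for a in t])
E
python3 - <<'E'
from h import *
s=load('s5')
for q in (0,.4,.6,.8,1.0,1.3,1.9):
    p=proj(s,ringpts(q)); i=p[:,0].argmin();j=p[:,0].argmax(); print(q,p[i].round(1),p[j].round(1),'top',p[:,1].min().round(1),'bot',p[:,1].max().round(1))
print('seen L (258.4,217) R (294,216)')
print('button',proj(s,O-Y*47+78*Z),'stud top',proj(s,O+91*Z),'ledge end',proj(s,O-Y*47+66*Z))
# ascii of the head region
g=cv2.cvtColor(s['color'],cv2.COLOR_RGB2GRAY)[212:262,262:296]
for v,r in enumerate(g): print(212+v,' '.join('%3d'%x for x in r[::2]))
E
```

```text
0 [256.8 220.7] [291.9 219.8] top 210.6 bot 230.1
0.4 [257.  216.2] [291.8 217. ] top 201.8 bot 231.0
0.6 [257.1 214.8] [291.8 215.9] top 199.0 bot 231.2
0.8 [257.3 213.9] [291.8 215.2] top 197.5 bot 231.4
1.0 [257.6 215.2] [291.8 215. ] top 197.3 bot 231.5
1.3 [258.  215.9] [291.9 214.2] top 199.2 bot 231.3
1.9 [258.7 220.7] [292.3 219.1] top 209.9 bot 230.4
seen L (258.4,217) R (294,216)
button [[275.35826054 240.77440871]] stud top [[274.873898   215.14570487]] ledge end [[275.83310576 245.62706137]]
212 153 154 148 133 110 104 103 107  99  94  77 156 151 150  71  71 153
213 155 153 145 136 101 103 100 102 103 106  97 160 149 151  88  73 142
214 153 148 149 135 100 104 104 102 103 102 102 160 146 148 113  80 115
215 150 146 151 125 103 104 105 106 103 104 100 140 148 147 138  82 106
216 146 150 148 122 101 105 101 104 103 102 100 128 151 147 128  80 105
217 145 151 148 122 102 104 101 104 105 104 103 117 149 148 115  82 123
218 146 148 150 120 101 105 102 106 101 105 100 104 147 145 115  79 131
219 148 148 147 121 102 106 107 106 103 108 106 105 150 149 119  79 123
220 146 147 151
[... 2308 characters left out ...]
  39  68  63  57  63  58  55  29  33  35  25  35  33
253  50  46  31  37  36  43  46  38  42  38  37  20  31  32  26  35  36
254  43  42  37  32  34  39  30  29  33  35  32  31  32  28  32  39  33
255  43  45  45  33  27  36  38  32  37  34  33  31  29  29  42  43  40
256  44  39  41  35  39  30  39  37  32  39  35  32  31  38  44  44  41
257  44  44  44  44  42  35  39  36  33  32  33  35  43  42  44  42  49
258  42  41  35  43  45  37  35  41  29  37  32  44  44  39  47  41  41
259  47  44  41  48  43  43  42  36  39  46  42  44  45  45  42  46  47
260  46  44  39  42  42  41  43  45  43  45  47  44  46  47  45  46  44
261  42  43  41  42  44  48  45  44  45  39  41  43  42  43  47  46  40
```

The numbers fit: the head and ledge are just in shadow, and the ring is at about 0.6–0.9 rad, still pressed against the finger near changeover. I'll push on a little, slightly lower.

>>> move_arm(targets="-1 0 0.4 0.3 0 0 0; -1 0 0.4 0.3 0 0 0; -1 0 0 0 0 0 0")

```text
clock: 8.83
eef_pos: [499.2, 9.3, 108.2]
tool_rot: [3.141, -0.001, 3.077]
force: [0.7, 0.0, 0.0]
width: -0.2
gripper_force: 0.0
```

```bash
cat >> h.py <<'E'
def fit(f):
    d=load(f); im=d['color'].astype(float)
    print(f,'scores (colour spread from neutral/brightness on ring path):')
    g=cv2.cvtColor(d['color'],cv2.COLOR_RGB2GRAY).astype(float)
    for q in np.arange(0,2.0,.1):
        p=proj(d,ringpts(q)); n=len(p); 
        c=p.mean(0); o=c+(p-c)*1.22; i=c+(p-c)*.78
        S=lambda a: cv2.remap(g.astype(np.float32),a[:,0].astype(np.float32)[None],a[:,1].astype(np.float32)[None],cv2.INTER_LINEAR)[0]
        sel=[k for k in range(n) if 15<k*360/n<75 or 285<k*360/n<345] # sides of far half
        print('%.1f %.1f'%(q,np.median((np.minimum(S(o),S(i))-S(p))[sel])),end=' | ')
    print()
E
python3 - <<'E'
from h import *
todo([494,0,180]); grab('side','s6'); grab('top','t6'); fit('side0' if 0 else 's5'); fit('s6')
E
```

```text
[499.2   9.3 108.2] [ 3.141e+00 -1.000e-03  3.077e+00] [0.7 0.  0. ] tool cm [ 0.47 -0.95 -7.18]
s5 scores (colour spread from neutral/brightness on ring path):
0.0 -19.2 | 0.1 -38.6 | 0.2 8.4 | 0.3 0.5 | 0.4 51.4 | 0.5 38.1 | 0.6 13.1 | 0.7 -4.5 | 0.8 -0.5 | 0.9 -4.5 | 1.0 -3.7 | 1.1 2.1 | 1.2 14.6 | 1.3 27.5 | 1.4 41.7 | 1.5 58.2 | 1.6 -1.0 | 1.7 -49.7 | 1.8 -34.8 | 1.9 -40.2 | 
s6 scores (colour spread from neutral/brightness on ring path):
0.0 -25.4 | 0.1 -14.7 | 0.2 39.3 | 0.3 6.2 | 0.4 -29.7 | 0.5 -27.3 | 0.6 -34.2 | 0.7 -39.3 | 0.8 -33.8 | 0.9 -37.3 | 1.0 -36.5 | 1.1 -37.4 | 1.2 -46.0 | 1.3 -41.9 | 1.4 -35.4 | 1.5 5.0 | 1.6 64.9 | 1.7 66.2 | 1.8 -37.3 | 1.9 -38.5 |
```

The ring has dropped to about 1.6 rad or more, and the finger is free (force 0). I'll rise straight up and clear away in +y.

>>> move_arm(targets="-1 0 0 -2 0 0 0; -1 0 0 -3 0 0 0; -1 0 0 -3.5 0 0 0; -1 0 0 -3.5 0 0 0; -1 0 1 -1 0 0 0")

```text
clock: 9.35
eef_pos: [502.7, 15.6, 243.7]
tool_rot: [-3.141, 0.008, 3.072]
force: [1.0, -0.1, 0.4]
width: -0.2
gripper_force: 0.0
```

>>> move_arm(targets="-1 0 3.5 0 0 0 0; -1 0 3.5 0 0 0 0; -1 0 3.5 0 0 0 0; -1 0 3.5 0 0 0 0; -1 0 3.5 0 0 0 0")

```text
clock: 9.77
eef_pos: [511.6, 194.0, 239.1]
tool_rot: [3.142, 0.0, 3.075]
force: [1.1, -0.5, -1.0]
width: 0.1
gripper_force: 0.0
```

```bash
python3 - <<'E'
from h import *
todo([494,0,180]); a=grab('side','s7'); b=grab('top','t7'); fit('side0');fit('s7'); fit('t7')
print('bar pts side 1.9',proj(a,[ringpts(1.9)[0],ringpts(1.65)[0]]),'top',proj(b,[ringpts(1.9)[0],O+Y*25+78*Z]))
g=cv2.cvtColor(b['color'],cv2.COLOR_RGB2GRAY)[206:244,332:386:1]
for v,r in enumerate(g[::2]): print(206+2*v,' '.join('%3d'%x for x in r[::2]))
E
```

```text
[511.6 194.  239.1] [3.142 0.    3.075] [ 1.1 -0.5 -1. ] tool cm [  0.47 -19.48   5.91]
side0 scores (colour spread from neutral/brightness on ring path):
0.0 -4.4 | 0.1 -2.3 | 0.2 -0.4 | 0.3 -0.1 | 0.4 -0.8 | 0.5 -2.0 | 0.6 -3.9 | 0.7 -3.9 | 0.8 -7.8 | 0.9 -7.0 | 1.0 -6.6 | 1.1 -7.2 | 1.2 -5.0 | 1.3 -5.0 | 1.4 -1.2 | 1.5 -1.2 | 1.6 -0.8 | 1.7 0.3 | 1.8 -6.1 | 1.9 -4.6 | 
s7 scores (colour spread from neutral/brightness on ring path):
0.0 -29.5 | 0.1 -27.8 | 0.2 -8.1 | 0.3 -5.4 | 0.4 -2.9 | 0.5 -2.9 | 0.6 -3.2 | 0.7 -4.1 | 0.8 -6.1 | 0.9 -3.9 | 1.0 -4.2 | 1.1 -5.1 | 1.2 -4.2 | 1.3 -4.1 | 1.4 -2.7 | 1.5 -1.2 | 1.6 -0.9 | 1.7 -2.5 | 1.8 -32.6 | 1.9 -58.2 | 
t7 scores (colour spread from neutral/brightness on ring path):
0.0 -0.5 | 0.1 -1.4 | 0.2 -2.4 | 0.3 -10.3 | 0.4 -7.8 | 0.5 -9.6 | 0.6 -8.8 | 0.7 -9.5 | 0.8 -9.2 | 0.9 -10.2 | 1.0 -8.2 | 1.1 -4.0 | 1.2 -11.1 | 1.3 -17.1 | 1.4 -18.1 | 1.5 -20.1 | 1.6 -21.8 | 1.7 -21.4 | 1.8 -21.1 | 1.9 -22.2 | 
bar pts side 1.9 [[275.66398594 209.96727538]
 [275.17124282 204.52260334]] top [[341.66490893 221.94333641]
 [345.38587536 222.04250209]]
20
[... 1425 characters left out ...]
  80  84  85  91  92  92  92
232 114 104  67  60  60  62  76  82  66  57  54  57  52  47  55  74  73  56  50  56  87  95  90  89  92  92  92
234 113 102  66  62  59  61  61  73  83  76  68  65  66  73  80  76  59  52  51  57  87  91  91  91  88  87  90
236 114  96  65  59  60  59  60  65  67  77  78  79  82  77  65  51  50  52  48  63  92  93  90  92  93  92  92
238 117  96  62  61  59  61  63  59  60  61  62  61  62  58  56  54  51  53  52  63  90  91  93  97  92  92  91
240 115  91  57  67  63  61  59  63  62  61  60  60  59  65  60  57  58  62  56  67  90  93  96 115 110 109  97
242 115  88  65  87  84  55  57  62  63  61  63  62  60  59  63  60  61  66  63  68  93  91  94 115 127 126 120
```

The top pixels show the ring encircling the stud, with its bar at u≈342 (expected 341.7 when shut) beyond the point at u≈346. I'll check its height in the side view before handing in.

```bash
python3 - <<'E'
from h import *
a=load('s7')
def ringrows(q):
    p=proj(a,ringpts(q,n=360)); return p
for q in (1.5,1.65,1.8,1.9):
    p=ringrows(q)[:180]; p2=ringrows(q)[180:]
    print(q,'L/R at',[(u,round(float(r[np.abs(r[:,0]-u).argmin(),1]),1)) for u,r in ((287,p),(290,p),(263,p2),(260,p2))])
g=cv2.cvtColor(a['color'],cv2.COLOR_RGB2GRAY)[198:234,254:298:2]
print('    ',' '.join('%3d'%u for u in range(254,298,2)))
for v,r in enumerate(g): print(198+v,' '.join('%3d'%x for x in r))
E
```

```text
1.5 L/R at [(287, 226.5), (290, 222.9), (263, 227.1), (260, 210.4)]
1.65 L/R at [(287, 226.6), (290, 210.6), (263, 227.3), (260, 224.0)]
1.8 L/R at [(287, 226.8), (290, 224.1), (263, 212.0), (260, 224.5)]
1.9 L/R at [(287, 226.9), (290, 224.5), (263, 214.1), (260, 217.0)]
     254 256 258 260 262 264 266 268 270 272 274 276 278 280 282 284 286 288 290 292 294 296
198 109 104  97  88  76  74  60  53  53  52  77  97 131  99 112 119 101 100  96 142 136 138
199  94  83  77  69  57  60  53  84  81 125  92 103 123  97  98  95  99 100 101 144 146 141
200  69  62  54  54  72  60  78 100  94 120  96  96  99  95  99  99  96  96 132 141 141 145
201  57  59  84 107  94  90  97 102  95  97  96  98  98  97  94  97  93  92 141 143 138 141
202  79  90 100 110 100  96  95  98  94  99  96  94  94  92  91  94 127 130 144 138 138 143
203 100  95  95  98  94  97  93  94  91  95  93 126 129 130 131 124 141 141 144 138 135 142
204 101  93  97  95  95  95  92  92  87  93 124 142 145 145 142 141 144 142 141 133 138 140
205  90  90  90  89  92  88 127 132 128 131 140 140 141 141 137 142 141 145 140 139 137 14
[... 1877 characters left out ...]
 100 100 101 102 108 104  50  63 141 139 102  64 124 121
227 141 140 128  82 106 139 138 144  98  94  94  99  98 105  57  56 152 125  95  64 129 122
228 141 141 146  67  96 125 141 146  95  91  96  96  99 107  60  48 108 100  71 125 133 129
229 143 145 151  83  87 105 139 113  96  96  97  96  96 103  58  46  97  77  54 107  88  93
230 142 135 134 119  70  87 105  59  90  90  87  87  78  81  49  59  91  60  52  58  42  46
231 115  82  91  90  57  73  71  36  71  64  67  66  66  60  50  81  69  46  45  50  50  49
232  97  34  50  54  59  66  72  43  68  61  62  58  57  57  51  78  53  47  45  40  47  44
233 102  43  56  57  57  54  69  47  63  61  68  99  55  63  56  58  46  45  44  45  42  43
```

```bash
python3 -c "
from h import *
print(order.finish_job())"
```

```text
the job is handed in; nothing more can be done
None
```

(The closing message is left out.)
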